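Load a dial module from the bin into the test fixture and clamp it

TASK

Take one dial module out of the yellow bin and set it down flat in the nest of the test fixture, its white connector facing the brass pins. Do not drop it, and leave the other two modules in the bin. Then push the red clamp handle down past its stiff point until it locks on its stop, and leave the tools and parts lying around where they are.

Things in the scene. Friction and masses are not known exactly. Their poses are not given: they have to be found in the camera images.
- module_a: Dial module, one of three alike: black housing 110 x 44 x 38 mm high, 0.18 kg, flat vertical sides. Origin: centre of its underside; x along its length to the white connector end, z up. On top: blue circuit board and a black dial drum 29 mm across at x = +27 mm, 50 mm above the underside, its thin shaft 60 mm.
- module_b: Dial module, one of three alike: black housing 110 x 44 x 38 mm high, 0.18 kg, flat vertical sides. Origin: centre of its underside; x along its length to the white connector end, z up. On top: blue circuit board and a black dial drum 29 mm across at x = +27 mm, 50 mm above the underside, its thin shaft 60 mm.
- module_c: Dial module, one of three alike: black housing 110 x 44 x 38 mm high, 0.18 kg, flat vertical sides. Origin: centre of its underside; x along its length to the white connector end, z up. On top: blue circuit board and a black dial drum 29 mm across at x = +27 mm, 50 mm above the underside, its thin shaft 60 mm.
- module_a_connector (a point): Centre of the white connector on that module's end face: 55 mm along its x, 22 mm above its underside.
- module_b_connector (a point): Centre of the white connector on that module's end face: 55 mm along its x, 22 mm above its underside.
- module_c_connector (a point): Centre of the white connector on that module's end face: 55 mm along its x, 22 mm above its underside.
- bin: Yellow open-fronted picking bin, fixed. Outside 166 (its x) x 290 mm (its y), walls and floor 3 mm; back (+x) and sides 60 mm high; front lip (-x) 35 mm high. Origin: centre of its underside. The modules lie flat side by side along its y, length along its x, connectors to +x, gaps 22 to 38 mm between them.
- fixture: Fixed test fixture, base plate 240 (its x) x 110 x 12 mm, origin centre of underside. At +x a white nest, its top 24 mm above the bench, with black corner guides up to 41 mm above the bench, flared, 3 mm play round the module; middle 70 mm of its long sides open for fingers. Grey contact block with brass pins, 62 mm high, at the nest's +x end; toggle clamp at its -x end, handle to -x.
- nest (a point): Where the origin of a correctly loaded module lies: centre of the nest's top face, 24 mm above the bench, on the fixture's x axis at x = +35 mm. Axes as the fixture's; the connector of the module points to +x, to the brass pins.
- handle_pivot (a point): Pivot of the clamp handle, 66.5 mm above the bench, at x = -97 mm on the fixture's x axis; the pivot axis is the fixture's y. Axes as the fixture's.
- handle_grip (a point): Point on the centre line of the clamp's round red handle, 95 mm from handle_pivot; moves with the handle. The red grip is 18 mm thick and runs from 40 to 119 mm from the pivot.
- clamp_handle (a joint): Clamp handle angle, rad. 0 = open: handle rises from its pivot towards the fixture's -x, 65 degrees above level. Grows as it is pushed to -x and down (elevation = 65 degrees minus this); swings loosely to 0.85, where the foot meets a loaded module; then stiff (about 6 N at the grip) up to dead centre at 1.04; beyond it snaps onto its stop at 1.18 and stays. Let go sooner, it springs back.
- clamp_foot: Black rubber foot 16 mm across, sprung, on the clamp's steel arm. Origin: centre of its pressing face. Open, the arm stands up, leaning back from the nest, up to 0.17 m above the bench, 70 to 125 mm to the -x side of the nest's centre; closed, the foot presses on the module's top 15 mm to the -x side of its centre.
- screwdriver: Bystander: screwdriver about 200 mm long lying loose on the bench on the robot's side of the work.
- cover: Bystander: black ribbed plastic cover 70 x 200 x 21 mm, loose, lying on the bench at the right. Origin: centre of its underside.
- panel_unit: Bystander: half-built control panel, black housing 105 x 270 mm, 84 mm high with three dial drums, loose, on the bench at the left. Origin: centre of its underside.
Things that resemble listed ones, but are neither listed nor needed, are in the scene too. Leave any pink or purple look-alike of the module_b alone.

How it is judged:
By the outcome, as a careful person would: the job done as asked, in the order asked, and still so for the second after the job is handed in, with the robot touching nothing.
It also fails if it takes over 58 s, if anything falls off the work surface, if the arm or the gripper's body presses on something with over 40 N, if the wrist force passes 120 N, or if a joint passes its speed limit or range.

ROBOT

A 6-joint arm with a two-finger parallel gripper is mounted at the origin on the work surface. World frame = base frame: x ahead of the robot, y to its left, z up, the work surface at z = 0. Lengths are in m, angles in rad, forces in N, time in s.
With the tool pointing down it reaches from about 0.3 to 0.75 m from the base axis. Payload 8.5 kg.
Tool frame: the origin (TCP) lies at the very end of the fingers, on their centre line; the grasp point (between the pads) lies 19 mm behind it; z points along the fingers, y is the line along which they close (so a half turn about z gives the same grasp; the last joint's range is limited). The gripper opens to 88 mm and grips with 3 to 60 N. Pads are 18 mm wide; open, the fingers measure 123 mm over their backs; the gripper's body (75 mm by 187 mm) begins 45 mm behind the grasp point.
Start: joints at [-1.422, 0.381, 1.297, -0, 1.464, -0.215], TCP at [0.196, -0.514, 0.239] pointing down, gripper open.
Joint ranges: [-3.11, 3.11], [-0.89, 2.33], [0.22, 2.48], [-1.42, 4.56], [0.17, 2.85], [-2.88, 2.88]. Speed limits (rad/s): [2.39, 2.39, 3.14, 3.14, 3.14, 3.14].

INTERFACE

Orientations are given as a unit quaternion [w, x, y, z].
In Python, from workcell import sense, capture, camera_info, env gives the robot as it stands.
- The arm moves only by the tool move_arm, never from a script. Its argument "increments" is one flat list of numbers, 7 for each row, row after row: the turn, a rotation vector about the tool's x, y, z in rad, then the shift along the tool's x, y, z in mm, then the finger opening in mm, from 0 to 88.1. A call has 1 to 10 rows; each row is the pose to reach, as a shift and turn from the pose commanded when the call began, along the tool's axes at that moment; what a row does not reach only later rows make up. A row lasts 1/12 s, in which the tool goes at most 41.7 mm and 7.16 degrees, less where a joint would pass 70% of its speed; a pose out of reach is approached as far as the arm can. A call with a gripper value outside its range is refused whole. The fingers move at their own pace and stop on an object; the grip force is fixed at half the most. Time passes only in rows, so rows that repeat a pose let the fingers close. It gives the time, the measured TCP pose, the force, the opening and the grip force at its end, in the units of the state.
- sense(): the state, without advancing time (a new reading comes with each control period).
- capture(name): name is "scene" or "top"; returns the picture (480x640x3 uint8, red, green, blue); there is no depth.
- camera_info(name): a dict with "fov_y" (degrees; the focal length in pixels is half the picture's height over the tangent of half this angle, whatever the lens; pixels are square), "cx", "cy" (the principal point, pixels), "extrinsics" (4x4, takes a point from camera to world coordinates). Camera axes: x right, y down, z forward; pixel columns grow to the right and rows downward; lengths in m; the calibration is good to about 2 mm. A picture is of the moment at which its call begins. camera_info takes no time and is no camera call.
- env.hand_in(): hands the job in; it is judged then, once.
The state is a dict: "t": time; "joint_positions": joint angles; "qd": joint speeds; "effort": joint torques, N m; "tcp_pos": TCP position; "tcp_rot": TCP orientation; "contact_force": force on the tool from outside, world axes, zero at the start; "wrist_torque": the same for the moment, N m; "grip_width": finger opening in m; "finger_force": force on a finger pad.
Only numpy, scipy, OpenCV 4.12 (cv2) and the standard library are available. Lean on these libraries where they do the work, as an engineer would, in place of code of your own. Each camera call takes 0.05 s, during which the arm holds its last target. There are 200 camera calls.

## Working session

There is one attempt and no reset: what is moved stays moved. The work goes in short steps, Python scripts to look and compute and a tool call to move; the robot and the scene stay as the last step left them, time stands still between calls to the robot, and variables do not carry over. Pictures are saved under pics/ and viewed, at most 10 in all, crops included, and the job is handed in when it is done.

Besides the shell and the picture viewer there is one more tool, called after ">>>" by a JSON object that holds its "fn" and its "kwargs", one argument or row to a line. move_arm: Moves the arm, as the interface text tells. Its arguments: {"type":"object","properties":{"increments":{"type":"array"}},"required":["increments"]}

```bash
mkdir -p pics; cat > h.py <<'E'
import numpy as np, cv2
from workcell import sense, capture, camera_info, env
from scipy.spatial.transform import Rotation as R
def K(n):
    c=camera_info(n); return 240/np.tan(np.radians(c["fov_y"])/2),c["cx"],c["cy"],np.array(c["extrinsics"])
def ray(n,u,v,z):
    f,cx,cy,E=K(n); d=E[:3,:3]@np.array([(u-cx)/f,(v-cy)/f,1]); o=E[:3,3]
    return o+d*(z-o[2])/d[2]
def proj(n,p):
    f,cx,cy,E=K(n); q=E[:3,:3].T@(np.array(p)-E[:3,3]); return np.array([f*q[0]/q[2]+cx,f*q[1]/q[2]+cy])
def Rt():
    q=sense()["tcp_rot"]; return R.from_quat([q[1],q[2],q[3],q[0]])
def save(n,name):
    im=capture(n); cv2.imwrite("pics/"+name,im[:,:,::-1]); return im
E
python3 - <<'E'
from h import *
for n in("scene","top"):
    save(n,n+"0.png"); c=camera_info(n); print(n,c["fov_y"],c["cx"],c["cy"],np.round(c["extrinsics"],3).tolist(), {k:v for k,v in c.items() if k not in("fov_y","cx","cy","extrinsics")})
print(sense())
E
```

```text
scene 54.60314629358927 320.7623940999942 231.7280212467366 [[0.018, 0.814, -0.58, 1.228], [1.0, -0.014, 0.012, -0.027], [0.002, -0.58, -0.815, 0.99], [0.0, 0.0, 0.0, 1.0]] {}
top 42.873127380518305 316.7443359463514 247.3668016541089 [[-0.023, -0.979, 0.204, 0.32], [-1.0, 0.022, -0.009, 0.01], [0.004, -0.204, -0.979, 1.605], [0.0, 0.0, 0.0, 1.0]] {}
{'t': 0.1, 'joint_positions': array([-1.42229801e+00,  3.81114497e-01,  1.29811755e+00, -1.38778210e-05,
        1.46361860e+00, -2.15330259e-01]), 'qd': array([-0.00194648, -0.00010701, -0.00361358,  0.00093635, -0.00230776,
       -0.00160082]), 'effort': array([ 3.78108962e-03, -4.38652575e+01, -2.24911201e+01,  7.14657200e-02,
        3.41435464e-02, -6.89906960e-05]), 'tcp_pos': array([ 0.19566243, -0.51376056,  0.23822984]), 'tcp_rot': array([-6.28876538e-04,  9.83498847e-01,  1.80913302e-01,  1.41198661e-05]), 'contact_force': array([0.78855351, 0.0399892 , 0.04487079]), 'wrist_torque': array([-0.05205778, -0.00931434,  0.02145229]), 'finger_force': 0.0, 'grip_width': 0.08801311056304788}
```

View pics/top0.png

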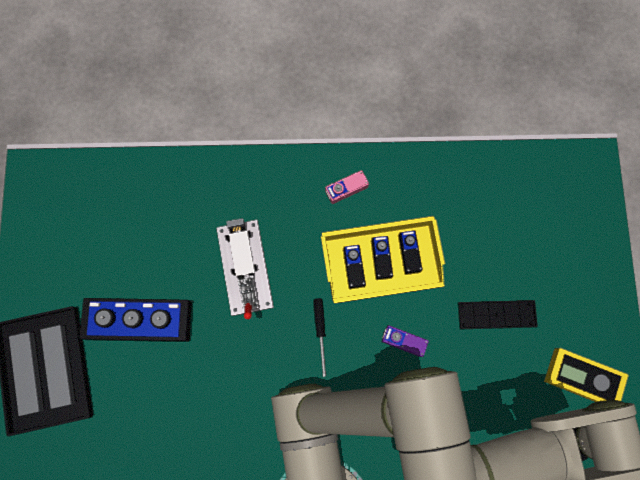

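View pics/scene0.png

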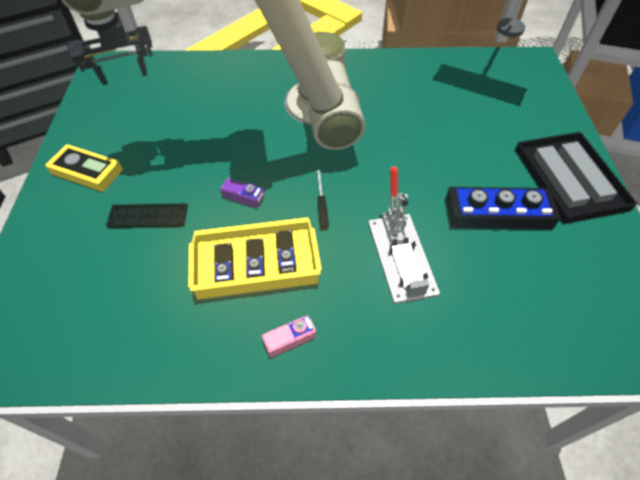

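The top view shows the bin near (383,260), holding three modules with drums at (353,254), (381,241) and (410,240). The fixture is at (244,267), with its contact block at (235,222) and the red handle at (247,315). The pink unit at (347,186) and the purple unit at (405,340) lie outside the bin. They are look-alikes, so I'll leave them alone. In the scene view the bin is at (255,260), the fixture at (403,258) and the handle at (394,183).

```bash
python3 - <<'E'
from h import *
t=cv2.imread("pics/top0.png"); s=cv2.imread("pics/scene0.png")
r=lambda im,x,y,w,h:cv2.resize(im[y:y+h,x:x+w],(400,300),interpolation=cv2.INTER_CUBIC)
m=np.vstack([np.hstack([r(t,316,210,132,99),r(t,190,212,140,105)]),np.hstack([r(s,185,210,144,108),r(s,335,160,192,144)])])
cv2.imwrite("pics/crop1.png",m)
def blobs(n,im,mask,z,amin,box):
    k=np.zeros_like(mask);x,y,w,h=box;k[y:y+h,x:x+w]=mask[y:y+h,x:x+w]
    N,l,st,c=cv2.connectedComponentsWithStats(k)
    for i in range(1,N):
        if st[i,4]>=amin:
            cs,_=cv2.findContours((l==i).astype(np.uint8),0,1); rr=cv2.minAreaRect(cs[0])
            print(n,st[i].tolist(),np.round(c[i],1),"world",np.round(ray(n,*c[i],z),4),"box",[np.round(ray(n,*p,z)[:2],3).tolist() for p in cv2.boxPoints(rr)])
for n,im,bb,fb in(("top",t,(316,210,132,99),(205,212,75,112)),("scene",s,(185,210,144,108),(360,160,85,145))):
    b,g,rd=[im[:,:,i].astype(int) for i in range(3)]
    print("yellow");blobs(n,im,((rd>120)&(g>100)&(b<90)).astype(np.uint8),0.0,400,bb)
    print("blue");blobs(n,im,((b>rd+35)&(b>g+35)).astype(np.uint8),0.042,15,bb)
    print("notyellow");blobs(n,im,((rd<90)&(g<80)).astype(np.uint8),0.041,100,bb)
    print("white");blobs(n,im,((rd>150)&(g>150)&(b>150)).astype(np.uint8),0.012,20,fb)
    print("red");blobs(n,im,((rd>120)&(g<80)&(b<80)).astype(np.uint8),0.14,10,fb)
E
```

```text
yellow
top [321, 216, 124, 87, 5535] [382.3 261. ] world [ 0.613  -0.1784  0.    ] box [[0.696, -0.013], [0.738, -0.332], [0.544, -0.349], [0.503, -0.037]]
blue
top [410, 231, 6, 8, 21] [413.3 234.3] world [ 0.6747 -0.2581  0.042 ] box [[0.676, -0.25], [0.685, -0.259], [0.673, -0.27], [0.663, -0.261]]
top [401, 233, 17, 17, 107] [408.  243.1] world [ 0.6516 -0.243   0.042 ] box [[0.679, -0.226], [0.684, -0.262], [0.639, -0.267], [0.634, -0.231]]
top [373, 237, 16, 18, 134] [380.7 246.9] world [ 0.643 -0.171  0.042] box [[0.667, -0.152], [0.67, -0.188], [0.625, -0.191], [0.622, -0.155]]
top [345, 245, 16, 19, 138] [352.5 255.9] world [ 0.6207 -0.0965  0.042 ] box [[0.644, -0.075], [0.65, -0.112], [0.604, -0.118], [0.599, -0.081]]
notyellow
top [399, 231, 23, 43, 638] [409.8 253.9] world [ 0.6227 -0.2463  0.041 ] box [[0.68, -0.217], [0.687, -0.263], [0.576, -0.276], [0.569, -0.23]]
top [371, 236, 22, 44, 613] [381.6 259.4] world [ 0.6098 -0.1721  0.041 ] box [[0.669, -0.146], [0.674, -0.19], [0.562, -0.199], [0.558, -0.155]]
top [343, 245, 23, 44, 599] [354.1 268.5] world [ 0.5874 -0.
[... 1895 characters left out ...]
 [254.5 247.2] world [ 0.5958 -0.1757  0.041 ] box [[0.579, -0.196], [0.573, -0.162], [0.618, -0.154], [0.623, -0.188]]
scene [216, 245, 16, 17, 138] [223.6 251.5] world [ 0.6072 -0.25    0.041 ] box [[0.588, -0.271], [0.588, -0.234], [0.635, -0.229], [0.634, -0.265]]
white
scene [384, 215, 6, 15, 37] [386.6 222.7] world [0.5055 0.1607 0.012 ] box [[0.48, 0.155], [0.478, 0.164], [0.526, 0.166], [0.527, 0.158]]
scene [369, 214, 71, 88, 2990] [402.9 259.7] world [0.6202 0.1896 0.012 ] box [[0.498, 0.11], [0.451, 0.231], [0.715, 0.265], [0.751, 0.158]]
red
scene [391, 168, 6, 28, 152] [393.5 181.3] world [0.4753 0.1655 0.14  ] box [[0.518, 0.155], [0.431, 0.164], [0.431, 0.177], [0.519, 0.167]]
```

View pics/crop1.png

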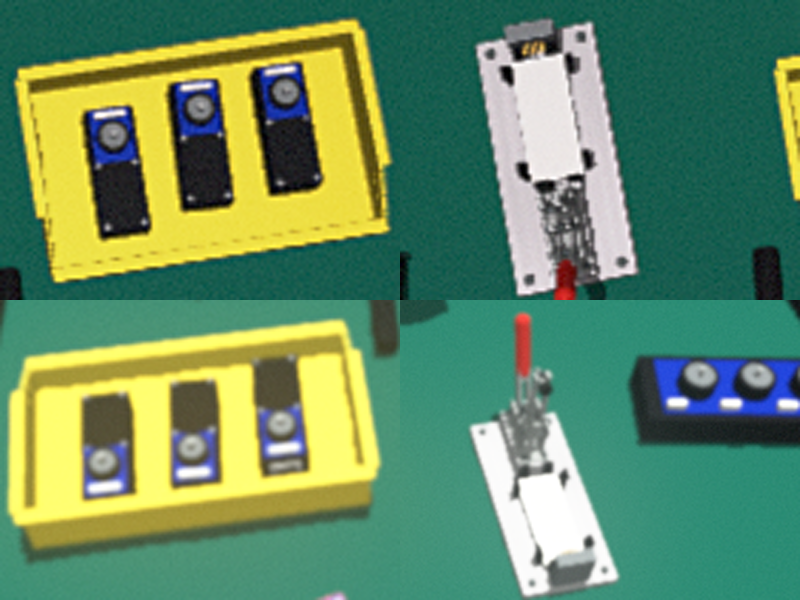

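Candidates in the top view are the modules at (354,268), (381,259) and (410,254) in the bin, plus pink (347,186) and purple (405,340) outside it. The crop shows the three bin modules are alike: black housing, blue board and white connector strip towards the bin's back. All three fit the description. I choose the left one at (354,268), which has about 30 mm to its neighbour and 40 mm to the wall. Next is one refined measurement.

```bash
python3 - <<'E'
from h import *
ims={n:cv2.imread(f"pics/{n}0.png") for n in("top","scene")}
yaw=np.radians(10.2)
for n,im in ims.items():
    # plate: white contour, fit edges
    b,g,r=[im[:,:,i].astype(int) for i in range(3)]
    m=((r>150)&(g>150)&(b>150)).astype(np.uint8)
    x0,y0,w,h=(205,212,75,112) if n=="top" else (360,200,85,105)
    k=np.zeros_like(m);k[y0:y0+h,x0:x0+w]=m[y0:y0+h,x0:x0+w]
    cs,_=cv2.findContours(k,0,cv2.CHAIN_APPROX_NONE);c=max(cs,key=cv2.contourArea)[:,0]
    P=np.array([ray(n,u,v,.012)[:2] for u,v in c]);C=np.array([.605,.190])
    ax=np.array([np.cos(yaw),np.sin(yaw)]);ay=np.array([-ax[1],ax[0]])
    a,l=(P-C)@ax,(P-C)@ay
    for nm,s in(("+y",(l>.04)&(abs(a)<.1)),("-y",(l<-.04)&(abs(a)<.1)),("+x",(a>.105)&(abs(l)<.05)),("-x",(a<-.105)&(abs(l)<.05))):
        if s.sum()<8: print(n,nm,"few");continue
        u,v=(a,l) if "y" in nm else (l,a); q=np.polyfit(u[s],v[s],1); res=abs(v[s]-np.polyval(q,u[s]));g2=res<np.median(res)*2.5+1e-4
        q=np.polyfit(u[s][g2],v[s][g2],1);print(n,nm,"n",g2.sum(),"slope deg",np.round(np.degrees(q[0]),2),"off mm",np.round(q[1]*1e3,1))
    # drum of left module
    hsv=cv2.cvtColor(im,cv2.COLOR_BGR2HSV); u,v=map(int,np.round(proj(n,[.62,-.096,.053])))
    y,x=np.mgrid[:480,:640]
    d=((hsv[:,:,1]<60)&(hsv[:,:,2]>70)&(hsv[:,:,2]<215)&(np.hypot(x-u,y-v)<12)).astype(np.uint8)
    N,L,st,cc=cv2.connectedComponentsWithStats(d);i=1+np.argmax(st[1:,4])
    print(n,"drum",st[i],cc[i],np.round(ray(n,*cc[i],.053),4),"px pred",u,v)
    rm=((r>120)&(g<80)&(b<80)&(x>235)&(x<400)&(y<330)&(y>160)).astype(np.uint8)
print("dcm",Rt().as_matrix().round(4).tolist())
E
```

```text
top +y n 74 slope deg -0.39 off mm 53.1
top -y n 73 slope deg -0.23 off mm -53.4
top +x n 23 slope deg 0.41 off mm 115.4
top -x n 28 slope deg 0.24 off mm -118.2
top drum [349 250   9   9  60] [352.81666667 254.18333333] [ 0.623  -0.0968  0.053 ] px pred 353 255
scene +y n 63 slope deg -0.08 off mm 54.4
scene -y n 67 slope deg -0.06 off mm -57.3
scene +x n 30 slope deg 0.11 off mm 120.3
scene -x n 21 slope deg 1.84 off mm -117.9
scene drum [278 246  16  16 123] [285.74796748 253.53658537] [ 0.6234 -0.0978  0.053 ] px pred 287 252
dcm [[0.9345, 0.3559, -0.0002], [0.3559, -0.9345, 0.0012], [0.0003, -0.0012, -1.0]]
```

>>> {"fn": "move_arm", "kwargs": {
  "increments": [0.25, 0, 0, 0, 0, 0, 56]
}}

```text
t: 0.18
tcp_pos: [0.1953, -0.5119, 0.2392]
tcp_rot: [-0.061, 0.982, 0.181, -0.011]
contact_force: [0.0, 0.2, 0.1]
grip_width: 0.083
finger_force: 0.0
```

```bash
cat >> h.py <<'E'
def go(p,yaw):
    """increments to TCP p (m), tool down, tool x at yaw (deg, mod 180)"""
    Rm=Rt(); y=np.radians(yaw); T=R.from_matrix(np.array([[np.cos(y),np.sin(y),0],[np.sin(y),-np.cos(y),0],[0,0,-1]]))
    s=sense()
    print("t",round(s["t"],2),"tcp",np.round(s["tcp_pos"],4),"turn",(Rm.inv()*T).as_rotvec().round(4),"mm",(Rm.inv().apply(np.array(p)-s["tcp_pos"])*1e3).round(1),"w",round(s["grip_width"]*1e3,1),"F",np.round(s["contact_force"],1),"q",np.round(s["joint_positions"],2))
E
python3 -c "
from h import *
go([.5964,-.1005,.16],6.7)"
```

```text
t 0.18 tcp [ 0.1953 -0.5119  0.2392] turn [-0.1245  0.0154  0.2465] mm [ 521.2 -230.   108.8] w 83.0 F [0.  0.2 0.1] q [-1.41  0.43  1.22 -0.03  1.61 -0.2 ]
```

>>> {"fn": "move_arm", "kwargs": {
  "increments": [-0.124, 0.015, 0.246, 38, -17, 8, 56, -0.124, 0.015, 0.246, 76, -33, 16, 56, -0.124, 0.015, 0.246, 114, -50, 24, 56, -0.124, 0.015, 0.246, 152, -67, 32, 56, -0.124, 0.015, 0.246, 190, -84, 40, 56, -0.124, 0.015, 0.246, 228, -100, 48, 56, -0.124, 0.015, 0.246, 266, -117, 56, 56, -0.124, 0.015, 0.246, 304, -134, 64, 56, -0.124, 0.015, 0.246, 342, -151, 72, 56, -0.124, 0.015, 0.246, 380, -168, 79, 56]
}}

```text
t: 1.02
tcp_pos: [0.4846, -0.2163, 0.1815]
tcp_rot: [-0.0, 0.998, 0.059, -0.001]
contact_force: [0.4, -1.5, 0.1]
grip_width: 0.056
finger_force: 0.0
```

```bash
python3 -c "
from h import *
go([.5964,-.1005,.16],6.7)"
```

```text
t 1.02 tcp [ 0.4846 -0.2163  0.1815] turn [-0.0009  0.001   0.0006] mm [ 124.6 -101.9   21.4] w 56.0 F [ 0.4 -1.5  0.1] q [-0.64  0.4   1.45 -0.    1.3   0.81]
```

>>> {"fn": "move_arm", "kwargs": {
  "increments": [0, 0.001, 0, 31, -25, 5, 56, 0, 0.001, 0, 62, -50, 10, 56, 0, 0.001, 0, 93, -75, 15, 56, 0, 0.001, 0, 121, -99, 20, 56, 0, 0.001, 0, 121, -99, 20, 56, 0, 0.001, 0, 121, -99, 20, 56]
}}

```text
t: 1.52
tcp_pos: [0.5926, -0.1043, 0.161]
tcp_rot: [-0.0, 0.998, 0.06, -0.001]
contact_force: [-0.5, 0.7, -0.4]
grip_width: 0.056
finger_force: 0.0
```

```bash
python3 - <<'E'
from h import *
im=save("top","top1.png"); s=save("scene","scene1.png")
go([.5964,-.1005,.012],6.7)
r=lambda im,x,y,w,h:cv2.resize(im[y:y+h,x:x+w,::-1],(400,400),interpolation=cv2.INTER_CUBIC)
cv2.imwrite("pics/crop2.png",np.hstack([r(im,300,195,120,120),r(s,210,150,130,130)]))
E
```

```text
t 1.62 tcp [ 0.5917 -0.1063  0.1619] turn [-0.0004  0.0002  0.0002] mm [  5.4  -5.1 149.9] w 56.1 F [-0.8 -0.8  0.2] q [-0.37  0.53  1.27  0.    1.34  1.08]
```

View pics/crop2.png

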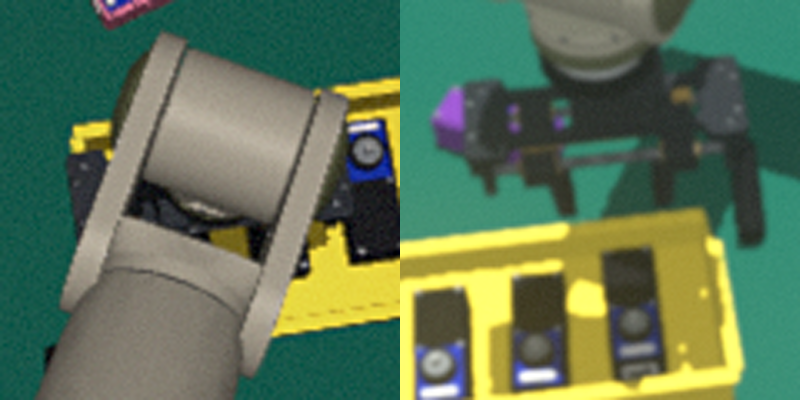

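The arm hangs above the left module. In the scene crop the fingers straddle it at height, and nothing in the bin has been touched. I'll descend partway and let it settle.

>>> {"fn": "move_arm", "kwargs": {
  "increments": [0, 0, 0, 5, -5, 30, 56, 0, 0, 0, 5, -5, 60, 56, 0, 0, 0, 5, -5, 82, 56, 0, 0, 0, 5, -5, 82, 56, 0, 0, 0, 5, -5, 82, 56, 0, 0, 0, 5, -5, 82, 56, 0, 0, 0, 5, -5, 82, 56]
}}

```text
t: 2.2
tcp_pos: [0.5973, -0.101, 0.082]
tcp_rot: [0.001, 0.998, 0.058, 0.002]
contact_force: [0.4, 0.0, 0.5]
grip_width: 0.0562
finger_force: 0.0
```

```bash
python3 -c "
from h import *
go([.5964,-.1005,.012],6.7); capture('top'); go([.5964,-.1005,.012],6.7)"
```

```text
t 2.2 tcp [ 0.5973 -0.101   0.082 ] turn [ 0.0012 -0.0035 -0.0002] mm [-1.1 -0.7 70. ] w 56.2 F [0.4 0.  0.5] q [-0.36  0.62  1.36  0.    1.16  1.09]
t 2.25 tcp [ 0.5972 -0.1008  0.0818] turn [ 0.0011 -0.0033  0.0001] mm [-1.  -0.4 69.8] w 55.8 F [-0.9  0.2  0.7] q [-0.36  0.62  1.36  0.    1.16  1.09]
```

>>> {"fn": "move_arm", "kwargs": {
  "increments": [0, 0, 0, -1, 0, 15, 56, 0, 0, 0, -1, 0, 30, 56, 0, 0, 0, -1, 0, 45, 56, 0, 0, 0, -1, 0, 58, 56, 0, 0, 0, -1, 0, 67, 56, 0, 0, 0, -1, 0, 67, 56, 0, 0, 0, -1, 0, 67, 56]
}}

```text
t: 2.83
tcp_pos: [0.596, -0.1004, 0.0136]
tcp_rot: [-0.0, 0.998, 0.059, 0.001]
contact_force: [-0.1, 0.1, 0.5]
grip_width: 0.0562
finger_force: 0.0
```

```bash
python3 - <<'E'
from h import *
go([.5964,-.1005,.012],6.7)
s=save("scene","scene2.png"); im=s[160:320,170:382,::-1]
cv2.imwrite("pics/crop3.png",cv2.resize(im,(795,600),interpolation=cv2.INTER_CUBIC))
E
```

```text
t 2.83 tcp [ 0.596  -0.1004  0.0136] turn [-0.0001 -0.0011  0.0005] mm [0.4 0.2 1.6] w 56.2 F [-0.1  0.1  0.5] q [-0.36  0.71  1.42  0.    1.01  1.09]
```

View pics/crop3.png

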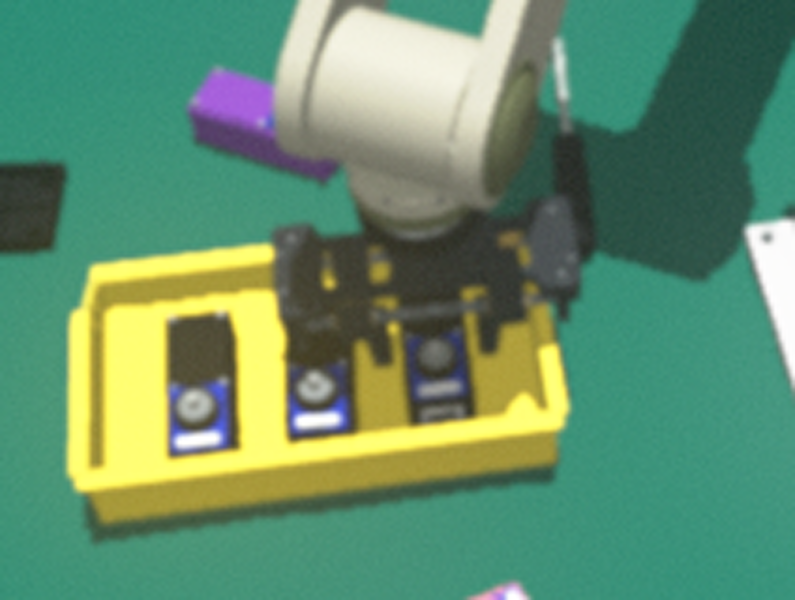

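The fingers straddle the left module, whose drum is at crop (435,350), with clear gaps on both sides. Closing now.

>>> {"fn": "move_arm", "kwargs": {
  "increments": [0, 0, 0, 0, 0, 0, 40, 0, 0, 0, 0, 0, 0, 40, 0, 0, 0, 0, 0, 0, 40, 0, 0, 0, 0, 0, 0, 40, 0, 0, 0, 0, 0, 0, 40, 0, 0, 0, 0, 0, 0, 40]
}}

```text
t: 3.38
tcp_pos: [0.5961, -0.1005, 0.0139]
tcp_rot: [0.0, 0.998, 0.059, 0.001]
contact_force: [-1.3, -0.4, 4.8]
grip_width: 0.044
finger_force: 30.0
```

>>> {"fn": "move_arm", "kwargs": {
  "increments": [0, 0, 0, 0, 0, -4, 38, 0, 0, 0, 0, 0, -12, 38, 0, 0, 0, 0, 0, -25, 38, 0, 0, 0, 0, 0, -45, 38, 0, 0, 0, 0, 0, -70, 38, 0, 0, 0, 0, 0, -95, 38, 0, 0, 0, 0, 0, -120, 38, 0, 0, 0, 0, 0, -145, 38, 0, 0, 0, 0, 0, -150, 38, 0, 0, 0, 0, 0, -150, 38]
}}

```text
t: 4.22
tcp_pos: [0.596, -0.1004, 0.1645]
tcp_rot: [0.0, 0.998, 0.059, 0.002]
contact_force: [0.3, 0.2, -2.2]
grip_width: 0.0438
finger_force: 30.0
```

```bash
python3 -c "
from h import *
go([.6396,.1953,.16],10)"
```

```text
t 4.22 tcp [ 0.596  -0.1004  0.1645] turn [ 0.0012 -0.0033 -0.057 ] mm [  78.  -288.6    4.4] w 43.8 F [ 0.3  0.2 -2.2] q [-0.36  0.53  1.26  0.    1.34  1.09]
```

>>> {"fn": "move_arm", "kwargs": {
  "increments": [0, -0.003, -0.02, 15, -15, -5, 38, 0, -0.003, -0.04, 38, -40, -10, 38, 0, -0.003, -0.057, 62, -68, -15, 38, 0, -0.003, -0.057, 84, -98, -20, 38, 0, -0.003, -0.057, 92, -133, -20, 38, 0, -0.003, -0.057, 92, -168, -20, 38, 0, -0.003, -0.057, 90, -203, -20, 38, 0, -0.003, -0.057, 86, -238, -18, 38, 0, -0.003, -0.057, 82, -268, -16, 38, 0, -0.003, -0.057, 78, -288, -16, 38]
}}

```text
t: 5.05
tcp_pos: [0.6375, 0.1977, 0.1761]
tcp_rot: [-0.0, 0.996, 0.088, -0.004]
contact_force: [-0.8, -0.0, -2.1]
grip_width: 0.0434
finger_force: 30.0
```

>>> {"fn": "move_arm", "kwargs": {
  "increments": [0, 0, 0, 0, 0, 10, 38, 0, 0, 0, 0, 0, 30, 38, 0, 0, 0, 0, 0, 50, 38, 0, 0, 0, 0, 0, 70, 38, 0, 0, 0, 0, 0, 80, 38, 0, 0, 0, 0, 0, 80, 38, 0, 0, 0, 0, 0, 80, 38, 0, 0, 0, 0, 0, 80, 38]
}}

```text
t: 5.72
tcp_pos: [0.6396, 0.1946, 0.1]
tcp_rot: [-0.0, 0.996, 0.087, -0.001]
contact_force: [0.6, 0.5, -1.3]
grip_width: 0.0437
finger_force: 30.0
```

```bash
python3 - <<'E'
from h import *
go([.6396,.1953,.0346],10)
s=save("scene","scene3.png"); t=save("top","top3.png")
r=lambda im,x,y,w,h:cv2.resize(im[y:y+h,x:x+w,::-1],(400,500),interpolation=cv2.INTER_CUBIC)
cv2.imwrite("pics/crop4.png",np.hstack([r(s,345,180,104,130),r(t,190,195,104,130)]))
# held module drum: expected from the scene
z=sense()["tcp_pos"][2]-.0106+.05
hsv=cv2.cvtColor(s,cv2.COLOR_RGB2HSV); y,x=np.mgrid[:480,:640]
c=np.array([.6396,.1953])+.027*np.array([.985,.174]); u,v=proj("scene",[*c,z]); print("pred",u,v,z)
d=((hsv[:,:,1]<60)&(hsv[:,:,2]>70)&(hsv[:,:,2]<215)&(np.hypot(x-u,y-v)<13)).astype(np.uint8)
N,L,st,cc=cv2.connectedComponentsWithStats(d)
for i in range(1,N):
    if st[i,4]>20: print(st[i],cc[i],ray("scene",*cc[i],z).round(4),"expected",c.round(4))
E
```

```text
t 5.72 tcp [0.6396 0.1946 0.1   ] turn [-0.0003  0.001  -0.0003] mm [ 0.1 -0.7 65.4] w 43.7 F [ 0.6  0.5 -1.3] q [0.12 0.7  1.13 0.   1.31 1.52]
pred 418.61644640280747 246.55969145630036 0.139762676582937
[414 243   9   9  57] [418.38596491 247.1754386 ] [0.6678 0.1993 0.1398] expected [0.6662 0.2   ]
[415 255  13   5  42] [420.28571429 257.30952381] [0.6941 0.1997 0.1398] expected [0.6662 0.2   ]
```

View pics/crop4.png

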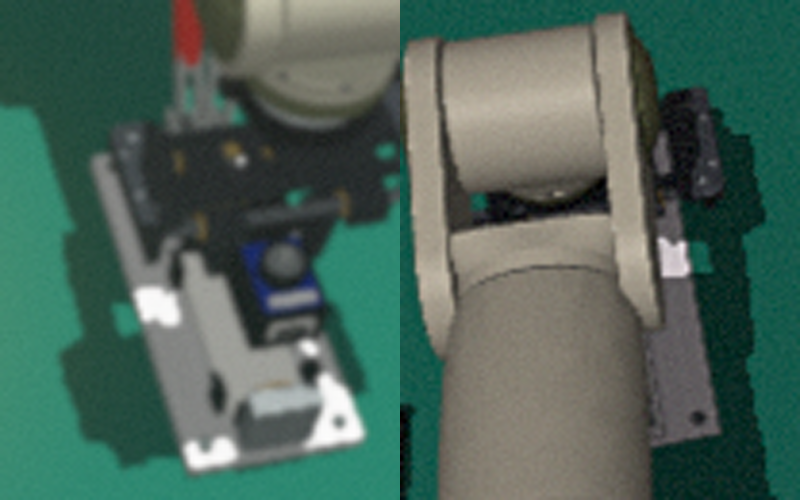

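The scene crop shows the module held level above the nest. Its connector (crop 290,325) faces the contact block at (280,410), and the drum lies within about 1.5 mm of the prediction. Lowering slowly.

>>> {"fn": "move_arm", "kwargs": {
  "increments": [0, 0, 0, 0, 0, 15, 38, 0, 0, 0, 0, 0, 30, 38, 0, 0, 0, 0, 0, 42, 38, 0, 0, 0, 0, 0, 48, 38, 0, 0, 0, 0, 0, 52, 38, 0, 0, 0, 0, 0, 56, 38, 0, 0, 0, 0, 0, 56, 38, 0, 0, 0, 0, 0, 56, 38]
}}

```text
t: 6.48
tcp_pos: [0.6392, 0.1949, 0.0436]
tcp_rot: [-0.0, 0.996, 0.087, -0.001]
contact_force: [0.3, -0.2, -1.4]
grip_width: 0.0436
finger_force: 30.0
```

```bash
python3 -c "
from h import *
go([.6396,.1953,.0346],10); print(sense()['wrist_torque'])"
```

```text
t 6.48 tcp [0.6392 0.1949 0.0436] turn [-0.0003  0.0017 -0.    ] mm [ 0.5 -0.4  9. ] w 43.6 F [ 0.3 -0.2 -1.4] q [0.12 0.76 1.19 0.   1.19 1.52]
[ 0.04403414 -0.00455968 -0.05627637]
```

No contact so far, and the underside is already about 8 mm down inside the guides.

>>> {"fn": "move_arm", "kwargs": {
  "increments": [0, 0, 0, 0, 0, 3, 38, 0, 0, 0, 0, 0, 5, 38, 0, 0, 0, 0, 0, 7, 38, 0, 0, 0, 0, 0, 8.5, 38, 0, 0, 0, 0, 0, 9, 38, 0, 0, 0, 0, 0, 9, 38]
}}

```text
t: 6.98
tcp_pos: [0.6389, 0.1948, 0.0349]
tcp_rot: [0.0, 0.996, 0.087, -0.001]
contact_force: [-4.0, -0.3, 4.4]
grip_width: 0.0436
finger_force: 30.0
```

```bash
python3 -c "
from h import *
go([.6396,.1953,.0346],10); print(sense()['wrist_torque'])"
```

```text
t 6.98 tcp [0.6389 0.1948 0.0349] turn [-0.0002  0.0021  0.0001] mm [ 0.8 -0.3  0.3] w 43.6 F [-4.  -0.3  4.4] q [0.12 0.77 1.2  0.   1.18 1.52]
[-0.18274185  0.4252462  -0.03759538]
```

Seated at the expected height with light contact. Release and rise.

>>> {"fn": "move_arm", "kwargs": {
  "increments": [0, 0, 0, 0, 0, 0, 58, 0, 0, 0, 0, 0, 0, 58, 0, 0, 0, 0, 0, 0, 58, 0, 0, 0, 0, 0, 0, 58, 0, 0, 0, 0, 0, 0, 58]
}}

```text
t: 7.4
tcp_pos: [0.639, 0.1948, 0.0341]
tcp_rot: [-0.0, 0.996, 0.087, -0.001]
contact_force: [0.3, 0.3, 0.3]
grip_width: 0.0577
finger_force: 0.0
```

>>> {"fn": "move_arm", "kwargs": {
  "increments": [0, 0, 0, 0, 0, -10, 58, 0, 0, 0, 0, 0, -30, 58, 0, 0, 0, 0, 0, -60, 58, 0, 0, 0, 0, 0, -95, 58, 0, 0, 0, 0, 0, -130, 58, 0, 0, 0, 0, 0, -165, 58, 0, 0, 0, 0, 0, -190, 30, 0, 0, 0, 0, 0, -190, 0, 0, 0, 0, 0, 0, -190, 0, 0, 0, 0, 0, 0, -190, 0]
}}

```text
t: 8.23
tcp_pos: [0.639, 0.1947, 0.2235]
tcp_rot: [-0.0, 0.996, 0.087, -0.002]
contact_force: [-1.0, 0.2, -1.2]
grip_width: 0.0335
finger_force: 0.0
```

```bash
python3 - <<'E'
from h import *
s=save("scene","scene4.png"); t=save("top","top4.png")
r=lambda im,x,y,w,h:cv2.resize(im[y:y+h,x:x+w,::-1],(400,500),interpolation=cv2.INTER_CUBIC)
cv2.imwrite("pics/crop5.png",np.hstack([r(s,345,180,104,130),r(t,190,195,104,130)]))
go([.6396,.1953,.22],10)
C=np.array([.605,.1892]);a=np.radians(10);ax=np.array([np.cos(a),np.sin(a)])
# handle red, two views
for n,f in(("top","top0.png"),("scene","scene0.png")):
    im=cv2.imread("pics/"+f);b,g,rd=[im[:,:,i].astype(int) for i in range(3)];y,x=np.mgrid[:480,:640]
    m=(rd>110)&(g<80)&(b<80)&(x>235)&(x<405)&(y<330)&(y>160)
    print(n,"red centroid",x[m].mean(),y[m].mean(),"rows",y[m].min(),y[m].max(),"model:",[proj(n,[*(C+ax*(-.097-L*np.cos(1.1345))),.0665+L*np.sin(1.1345)]).round(1).tolist() for L in(.04,.08,.119)])
for e in(65,62,50,35,20,10,0,-4,-8):
    q=np.radians(e); cx=-.097-.095*np.cos(q)+.009*np.sin(q)+.009; z=.0665+.095*np.sin(q)+.009*np.cos(q)
    print(e,(C+ax*cx).round(4),round(z,4))
E
```

```text
t 8.33 tcp [0.6389 0.1947 0.2227] turn [-0.0005  0.0053 -0.0001] mm [ 0.8 -0.4  2.7] w 25.2 F [-0.4  0.3 -0.8] q [0.12 0.61 0.95 0.   1.59 1.52]
top red centroid 256.5 300.5243902439024 rows 187 318 model: [[247.8, 304.5], [247.4, 309.7], [247.0, 315.1]]
scene red centroid 393.49342105263156 181.34868421052633 rows 168 195 model: [[393.9, 196.7], [393.9, 181.9], [393.9, 166.9]]
65 [0.4868 0.1684] 0.1564
62 [0.4822 0.1676] 0.1546
50 [0.465  0.1645] 0.1451
35 [0.4468 0.1613] 0.1284
20 [0.4335 0.159 ] 0.1074
10 [0.4277 0.1579] 0.0919
0 [0.4248 0.1574] 0.0755
-4 [0.4244 0.1574] 0.0689
-8 [0.4245 0.1574] 0.0622
```

View pics/crop5.png

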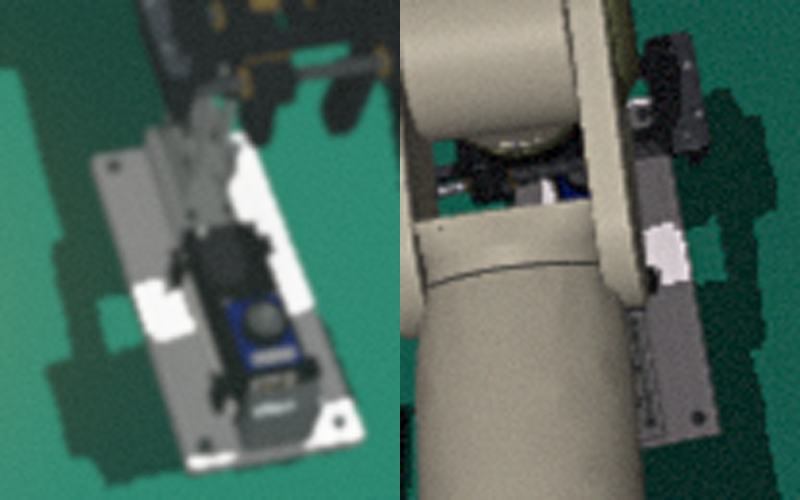

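The module sits flat within the guides, connector at the contact block (crop 275,385), drum at (265,322). The handle matches the model within a pixel in both views. Moving the closed fingers between the clamp arm and the handle.

>>> {"fn": "move_arm", "kwargs": {
  "increments": [0, 0.005, 0, -15, 0, 0, 0, 0, 0.005, 0, -45, 0, 0, 0, 0, 0.005, 0, -75, 0, 0, 0, 0, 0.005, 0, -105, 0, 0, 0, 0, 0.005, 0, -135, 0, 0, 0, 0, 0.005, 0, -150, 0, 0, 0, 0, 0.005, 0, -150, 0, 0, 0, 0, 0.005, 0, -150, 0, 0, 0, 0, 0.005, 0, -150, 0, 0, 0]
}}

```text
t: 9.08
tcp_pos: [0.4926, 0.1688, 0.2241]
tcp_rot: [-0.0, 0.996, 0.087, 0.001]
contact_force: [0.5, 0.4, -0.2]
grip_width: 0.0006
finger_force: 0.0
```

```bash
python3 -c "
from h import *
go([.491,.1688,.156],10)"
```

```text
t 9.08 tcp [0.4926 0.1688 0.2241] turn [-0.0004 -0.0024 -0.0002] mm [-1.7 -0.2 68.1] w 0.6 F [ 0.5  0.4 -0.2] q [0.1  0.34 1.41 0.   1.39 1.5 ]
```

>>> {"fn": "move_arm", "kwargs": {
  "increments": [0, 0, 0, -1, 0, 20, 0, 0, 0, 0, -1, 0, 40, 0, 0, 0, 0, -1, 0, 58, 0, 0, 0, 0, -1, 0, 67, 0, 0, 0, 0, -1, 0, 67, 0, 0, 0, 0, -1, 0, 67, 0]
}}

```text
t: 9.58
tcp_pos: [0.4916, 0.1687, 0.1575]
tcp_rot: [-0.0, 0.996, 0.087, 0.001]
contact_force: [0.3, -0.1, 0.4]
grip_width: 0.0006
finger_force: 0.0
```

```bash
python3 - <<'E'
from h import *
go([.491,.1688,.156],10)
C=np.array([.605,.1892]);a=np.radians(10);ax=np.array([np.cos(a),np.sin(a)])
for e in(65,60,54,48,42,36,30,24,18,15,12,9,6,3,0,-3,-6):
    q=np.radians(e); cx=-.097-.095*np.cos(q)+.009*np.sin(q)+.009; z=.0665+.095*np.sin(q)+.009*np.cos(q)
    d=Rt().inv().apply(np.array([*(C+ax*cx),z])-sense()["tcp_pos"])*1e3; print(e,d.round(1))
E
```

```text
t 9.58 tcp [0.4916 0.1687 0.1575] turn [-0.0004 -0.0022 -0.0001] mm [-0.5 -0.2  1.5] w 0.6 F [ 0.3 -0.1  0.4] q [0.1  0.4  1.51 0.   1.22 1.5 ]
65 [-4.7 -0.5  1.1]
60 [-12.4  -0.5   4.2]
54 [-21.3  -0.5   8.8]
48 [-29.6  -0.5  14.3]
42 [-37.3  -0.5  20.7]
36 [-44.4  -0.5  27.8]
30 [-50.6  -0.5  35.6]
24 [-55.9  -0.4  44. ]
18 [-60.4  -0.4  52.9]
15 [-62.3  -0.4  57.6]
12 [-63.9  -0.4  62.3]
9 [-65.3  -0.4  67.1]
6 [-66.4  -0.4  72. ]
3 [-67.3  -0.4  76.9]
0 [-67.9  -0.4  81.8]
-3 [-68.3  -0.4  86.8]
-6 [-68.3  -0.4  91.8]
```

>>> {"fn": "move_arm", "kwargs": {
  "increments": [0, 0, 0, -5, 0, 1, 0, 0, 0, 0, -12, 0, 4, 0, 0, 0, 0, -21, 0, 9, 0, 0, 0, 0, -30, 0, 14, 0, 0, 0, 0, -37, 0, 21, 0, 0, 0, 0, -44, 0, 28, 0, 0, 0, 0, -51, 0, 36, 0, 0, 0, 0, -56, 0, 44, 0, 0, 0, 0, -60, 0, 53, 0, 0, 0, 0, -62, 0, 57, 0]
}}

```text
t: 10.42
tcp_pos: [0.4293, 0.1579, 0.1003]
tcp_rot: [-0.0, 0.996, 0.087, 0.002]
contact_force: [1.4, -0.1, 3.1]
grip_width: 0.0005
finger_force: 1.7
```

```bash
python3 -c "
from h import *
go([.4244,.1574,.070],10)"
```

```text
t 10.42 tcp [0.4293 0.1579 0.1003] turn [-0.0004 -0.0033 -0.    ] mm [-5.  -0.4 30.3] w 0.5 F [ 1.4 -0.1  3.1] q [0.09 0.39 1.76 0.   0.99 1.49]
```

>>> {"fn": "move_arm", "kwargs": {
  "increments": [0, 0, 0, -1.5, 0, 5, 0, 0, 0, 0, -3, 0, 10, 0, 0, 0, 0, -4, 0, 15, 0, 0, 0, 0, -4.5, 0, 20, 0, 0, 0, 0, -5, 0, 24, 0, 0, 0, 0, -5, 0, 28, 0, 0, 0, 0, -5, 0, 30, 0, 0, 0, 0, -5, 0, 30, 0, 0, 0, 0, -5, 0, 30, 0]
}}

```text
t: 11.17
tcp_pos: [0.4254, 0.1572, 0.0713]
tcp_rot: [-0.0, 0.996, 0.087, 0.002]
contact_force: [-3.9, -0.9, 14.7]
grip_width: 0.0004
finger_force: 7.6
```

```bash
python3 -c "
from h import *
go([.4244,.1574,.070],10)"
```

```text
t 11.17 tcp [0.4254 0.1572 0.0713] turn [-0.0002 -0.0039  0.0001] mm [-1.  -0.4  1.3] w 0.4 F [-3.9 -0.9 14.7] q [0.09 0.43 1.8  0.   0.9  1.49]
```

>>> {"fn": "move_arm", "kwargs": {
  "increments": [0, 0, 0, 0, 0, -10, 0, 0, 0, 0, 0, 0, -40, 0, 0, 0, 0, 0, 0, -75, 0, 0, 0, 0, 0, 0, -110, 0, 0, 0, 0, 0, 30, -145, 0, 0, 0, 0, 0, 65, -160, 0, 0, 0, 0, 0, 100, -160, 0, 0, 0, 0, 0, 135, -160, 0, 0, 0, 0, 0, 170, -160, 0, 0, 0, 0, 0, 200, -160, 0]
}}

```text
t: 12.0
tcp_pos: [0.4597, -0.0422, 0.2303]
tcp_rot: [-0.0, 0.996, 0.087, 0.002]
contact_force: [0.8, 0.4, -0.1]
grip_width: 0.0004
finger_force: 0.0
```

>>> {"fn": "move_arm", "kwargs": {
  "increments": [0, 0, 0, 0, 30, 0, 0, 0, 0, 0, 0, 60, 0, 0, 0, 0, 0, 0, 60, 0, 0, 0, 0, 0, 0, 60, 0, 0]
}}

```text
t: 12.33
tcp_pos: [0.4699, -0.1, 0.2299]
tcp_rot: [-0.001, 0.996, 0.086, 0.001]
contact_force: [-0.3, 0.9, 0.0]
grip_width: 0.0012
finger_force: 0.0
```

```bash
python3 - <<'E'
from h import *
s=save("scene","scene5.png"); t=save("top","top5.png")
r=lambda im,x,y,w,h:cv2.resize(im[y:y+h,x:x+w,::-1],(400,500),interpolation=cv2.INTER_CUBIC)
cv2.imwrite("pics/crop6.png",np.hstack([r(s,345,170,112,140),r(t,190,205,104,130)]))
C=np.array([.605,.1892]);a=np.radians(10);ax=np.array([np.cos(a),np.sin(a)])
for n,im,b in(("scene",s,(360,445)),("top",t,(205,290))):
    m=(im[:,:,0]>90)&(im[:,:,1]<70)&(im[:,:,2]<70);m[:,:b[0]]=0;m[:,b[1]:]=0;m[:210 if n=="top" else 150]=0;m[345:]=0
    y,x=np.nonzero(m);print(n,x.mean(),y.mean(),y.min(),y.max(),[proj(n,[*(C+ax*(-.097-L)),.065]).round(0).tolist() for L in(.04,.119)])
go([.5,0,.2],10)
E
```

```text
scene 382.73333333333335 186.13333333333333 180 192 [[389.0, 199.0], [381.0, 177.0]]
top 253.65425531914894 331.3563829787234 317 344 [[251.0, 315.0], [257.0, 346.0]]
t 12.43 tcp [ 0.4697 -0.0983  0.2301] turn [-0.0009 -0.0024  0.0003] mm [ 46.9 -91.5  30.3] w 0.5 F [-0.6  0.6 -0.5] q [-0.45  0.26  1.5   0.    1.38  0.94]
```

View pics/crop6.png

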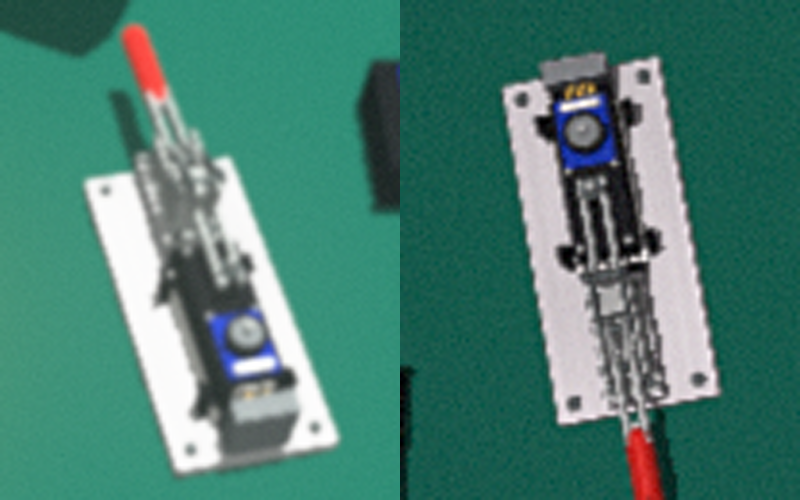

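View pics/top5.png

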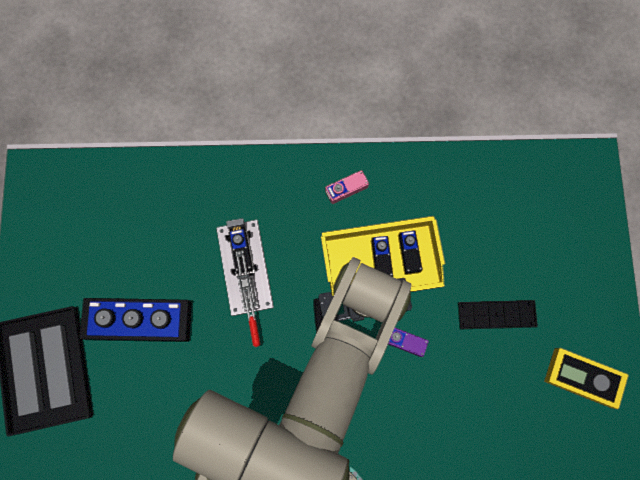

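The handle lies level (red grip at 254,331 in the top view) and has stayed down with nothing touching it. The foot presses on the module, which sits squarely in the nest with its connector at the pins. The other two modules are still in the bin at (381,255) and (410,252), and the arm touches nothing.

```bash
python3 -c "
from h import *
print(env.hand_in())"
```

```text
the job is handed in; nothing more can be done
None
```

I set one module flat in the nest with its connector facing the brass pins, locked the clamp handle down on its stop, left the other two modules in the bin, and handed the job in at about 12.4 s of robot time.

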